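# Lay the standing box down in the desk tray

### The job

A small carton stands on its end in the wide bay of the desk tray on the low riser. Without gripping or lifting it, push it near its top with the fingertips so that it tips over toward the empty length of the bay and lies flat on the bay's floor; then push it along the bay until its leading end (the former top) is flush against the far end wall. Leave the eraser, the USB stick, the binder clip and the glue stick where they are, and finish clear of everything.

Things in the scene. Friction and masses are not known exactly. Their poses are not given: they have to be found in the camera images.
- tray: Fixed grey desk tray with two parallel bays, on a low wooden riser whose top is 60 mm above the desk. Origin on the riser under the centre of the wide bay; x runs along the bays from the end where the carton stands to the far end, z up. Wide bay inside: x -112.5 to 112.5 mm, y -36 to 36 mm; floor 5 mm and wall tops 20 mm above the riser, walls 4 mm thick. Narrow bay: 36 mm wide, mid y = -58 mm.
- bay_end (a point): Middle of the inner face of the wide bay's far end wall, at floor height; axes as the tray's.
- supply_box: Loose closed carton 55 x 120 x 40 mm (own x, y, z; origin at the centre of a 55 x 120 face, z into the carton), 80 to 170 g. Starts standing on end in the wide bay, y up, z to the near end wall: 40 mm deep along the bay, top 125 mm above the riser, near face 12 to 32 mm from that wall. Pushed near the top it pivots on its lower far edge and falls by itself once tilted 20 degrees.
- box_centre (a point): Centre of the carton; 65 mm above the riser while it stands, 25 mm when it lies flat in the bay.
- box_top (a point): Centre of the carton's 55 x 40 mm top end; axes as the carton's (y points out of this end, up at the start). This end must finish against the far end wall.
- eraser: Loose eraser 22 x 55 x 12 mm in the narrow bay; origin at the centre of its underside. Leave alone.
- usb_stick: Loose USB stick 18 x 51 x 8 mm in the narrow bay; origin at the centre of its underside. Leave alone.
- binder_clip: Loose binder clip 14 x 25 x 22 mm in the narrow bay; origin at the centre of its underside. Leave alone.
- glue_stick: Loose glue stick, 28 mm across and 94 mm tall, standing on the riser to the left of the tray; origin at the centre of its underside. Leave alone.

How it is judged:
By the outcome, as a careful person would: the job done as asked, in the order asked, and still so for the second after the job is handed in, with the robot touching nothing.
It also fails if it takes over 40 s, if anything falls off the work surface, if the arm or the gripper's body presses on something with over 40 N, if the wrist force passes 120 N, or if a joint passes its speed limit or range.

### The arm

A 6-joint arm with a two-finger parallel gripper is mounted at the origin on the work surface; the furniture and walls round the work are solid. World frame = base frame: x ahead of the robot, y to its left, z up, the work surface at z = 0. Lengths are in mm, angles in degrees, forces in N, time in s.
With the tool pointing down it reaches from about 350 to 850 mm from the base axis. Payload 8.1 kg.
Tool frame: the origin (TCP) lies midway between the tips of the shut fingers; the grasp point (between the pads) lies 19 mm behind it; z points along the fingers, y is the line along which they close (so a half turn about z gives the same grasp; the last joint's range is limited). The gripper opens to 85 mm and grips with 20 to 120 N. Pads are 22 mm wide; open, the fingers measure 114 mm over their backs; the gripper's body (76 mm by 85 mm) begins 54 mm behind the grasp point. The pads swing forward as they close: fully open they stand 13 mm farther back than shut.
Start: joints at [58.877, 7.471, 85.268, -0, 87.261, -4.893], TCP at [265.166, 538.231, 231.292] pointing down, gripper open.
Joint ranges: [-169.43, 169.43], [-51.17, 129.36], [1.28, 143.12], [-76.62, 256.62], [0, 156.53], [-152.29, 152.29]. Speed limits (degrees/s): [136.94, 136.94, 159.86, 180, 180, 180].

### API

Orientations are given as [roll, pitch, yaw] about the fixed x, y, z axes, in that order (R = Rz(yaw) Ry(pitch) Rx(roll)).
In Python, from bench import r gives the robot as it stands.
- The arm moves only by the shell command python3 steer.py 'ROWS' [FORCE]. ROWS is a JSON list of rows, 1 to 8 of them, each an object with the fields rot (a list: a rotation vector rx, ry, rz in degrees), trans (a list: dx, dy, dz in cm), jaw (the finger opening in mm); a field left out counts as zero (the opening has to be given); each row is the pose to reach, as a shift and turn from the pose commanded when the command began, along the tool's axes at that moment; what a row does not reach only later rows make up. A row lasts 1/8 s, in which the tool goes at most 62.5 mm and 10.7 degrees, less where a joint would pass 70% of its speed; a pose out of reach is approached as far as the arm can. The fingers move at their own pace and stop on an object; FORCE is the grip in N (left out, the last holds). Time passes only in rows, so rows that do not move let the fingers close. It prints the time, the measured TCP pose, the force, the opening and the grip force at its end. Input that does not fit is refused with a message, and nothing moves.
- r.sense(): the state, without advancing time (a new reading comes with each control period).
- r.snapshot(name): name is "scene" or "top" or "wrist"; returns a dict with "pixels" (400x640x3 uint8, blue, green, red), "fx", "fy", "cx", "cy" (pixels), "pose" (4x4, takes a point from camera to world coordinates). Camera axes: x right, y up, looking along -z (the intrinsics and any distortion apply to the point x, -y, -z); pixel columns grow to the right and rows downward; lengths in mm; the calibration is good to about 2 mm. A picture is of the moment at which its call begins. There is no depth.
- r.hand_in(): hands the job in; it is judged then, once.
The state is a dict: "time": time; "joint_pos": joint angles; "qd": joint speeds; "joint_efforts": joint torques, N m; "tool_pos": TCP position; "tcp_rot": TCP orientation; "ft_force": force on the tool from outside, world axes, zero at the start; "wrist_torque": the same for the moment, N m; "finger_gap": finger opening in mm; "grip_force": force on a finger pad.
Only numpy, scipy, OpenCV 4.12 (cv2) and the standard library are available. Lean on these libraries where they do the work, as an engineer would, in place of code of your own. Each camera call takes 0.05 s, during which the arm holds its last target. There are 200 camera calls.

## Working session

There is one attempt and no reset: what is moved stays moved. The work goes in short steps, Python scripts to look and compute and a shell command to move; the robot and the scene stay as the last step left them, time stands still between calls to the robot, and variables do not carry over. Pictures are saved under pics/ and viewed, at most 10 in all, crops included, and the job is handed in when it is done.

```bash
ls; mkdir -p pics; python3 - <<'E'
from bench import r
import cv2,pickle
for n in ("scene","top"):
    s=r.snapshot(n); cv2.imwrite(f"pics/{n}0.png",s["pixels"]); pickle.dump(s,open(n+".pkl","wb"))
    print(n,[s[k] for k in("fx","fy","cx","cy")],s["pose"], s.keys())
s=r.sense();print(s["time"],s["tool_pos"],s["tcp_rot"],s["ft_force"])
E
```

```text
bench.py
pics
steer.py
scene [445.75146449092887, 445.75146449092887, 317.92084229007656, 194.96612803977962] [[ 7.28009611e-01  4.36162105e-01 -5.28927807e-01  1.18620782e+02]
 [-6.85463433e-01  4.49689385e-01 -5.72642418e-01 -3.47237524e+02]
 [-1.19117023e-02  7.79449854e-01  6.26351368e-01  7.14747616e+02]
 [ 0.00000000e+00  0.00000000e+00  0.00000000e+00  1.00000000e+00]] dict_keys(['pixels', 'fx', 'fy', 'cx', 'cy', 'pose'])
top [377.94505623963164, 377.94505623963164, 321.25759320482564, 194.42137550824793] [[ 8.85708323e-02  9.74139171e-01 -2.07865542e-01  4.15496288e+02]
 [-9.96065227e-01  8.72582600e-02 -1.54938482e-02  1.63717011e+02]
 [ 3.04482106e-03  2.08419942e-01  9.78034691e-01  1.04983443e+03]
 [ 0.00000000e+00  0.00000000e+00  0.00000000e+00  1.00000000e+00]] dict_keys(['pixels', 'fx', 'fy', 'cx', 'cy', 'pose'])
0.1 [264.89415618 537.78635628 230.33486244] [-1.79901019e+02 -8.64021284e-03  1.53772148e+02] [-0.06125947  0.92657932  0.25675528]
```

View pics/scene0.png

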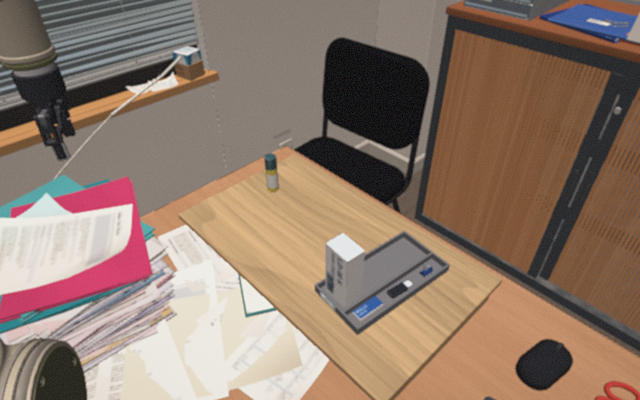

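View pics/top0.png

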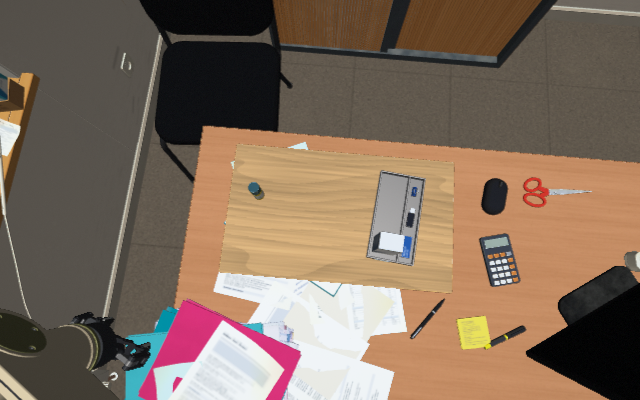

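The scene view shows the carton at the near end of the tray (about 345,270). In the top view the tray spans (370,262) to (424,172), with the glue stick at (254,188), well clear. I'll enlarge the tray.

```bash
python3 - <<'E'
import cv2,pickle
a=pickle.load(open("top.pkl","rb"))["pixels"][160:275,350:440]
b=pickle.load(open("scene.pkl","rb"))["pixels"][225:340,305:460]
import numpy as np
cv2.imwrite("pics/topc.png",cv2.resize(a,None,fx=5,fy=5,interpolation=cv2.INTER_CUBIC))
cv2.imwrite("pics/scenec.png",cv2.resize(b,None,fx=5,fy=5,interpolation=cv2.INTER_CUBIC))
E
```

```text
(no output)
```

View pics/topc.png

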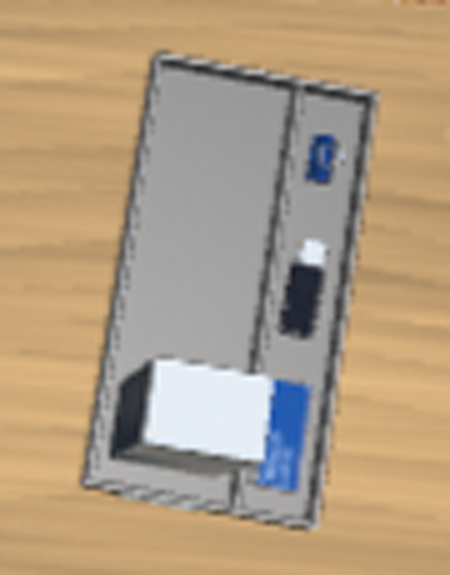

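View pics/scenec.png

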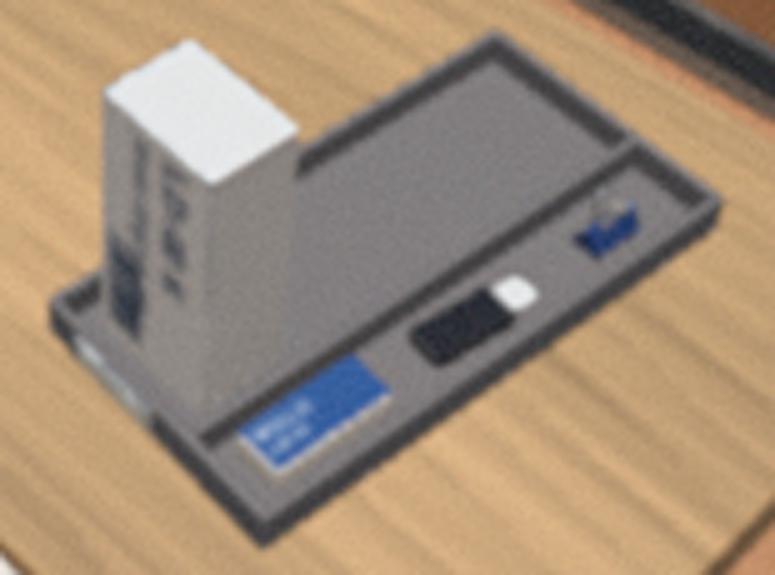

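```bash
cat > h.py <<'E'
import numpy as np,pickle
from scipy.optimize import least_squares
def proj(s,P):
    T=np.linalg.inv(s["pose"]); q=P@T[:3,:3].T+T[:3,3]
    return np.c_[s["cx"]+s["fx"]*q[:,0]/-q[:,2], s["cy"]-s["fy"]*q[:,1]/-q[:,2]]
def place(p,L,z):
    c,s=np.cos(p[2]),np.sin(p[2]); L=np.array(L,float)
    return np.c_[p[0]+c*L[:,0]-s*L[:,1],p[1]+s*L[:,0]+c*L[:,1],np.full(len(L),z)]
def fit(obs,L,z,p0=(600,0,0)):
    f=lambda p:np.concatenate([(proj(s,place(p,L,z))-o).ravel() for s,o in obs])
    return least_squares(f,p0,x_scale=[100,100,1],loss="soft_l1")
E
python3 - <<'E'
from h import *
t=pickle.load(open("top.pkl","rb"));s=pickle.load(open("scene.pkl","rb"))
ct=lambda a:(np.array(a)+.5)/5-.5+[350,160]
cs=lambda a:(np.array(a)+.5)/5-.5+[305,225]
TL=[(116.5,40),(116.5,-80),(-116.5,-80),(-116.5,40)]
BL=[(20,27.5),(20,-27.5),(-20,-27.5),(-20,27.5)]
to=[(t,ct([(155,55),(376,93),(317,519),(86,482)])),(s,cs([(493,33),(720,200),(263,522),(52,300)]))]
bo=[(t,ct([(155,360),(275,375),(263,463),(143,445)])),(s,cs([(190,40),(298,130),(212,184),(104,92)]))]
for nm,o,L,z in(("tray",to,TL,80),("box",bo,BL,185)):
  for ob in (o,o[:1],o[1:]):
    f=fit(ob,L,z); print(nm,f.x[:2].round(1),np.degrees(f.x[2]).round(2),f.fun.round(1))
    if nm=="tray" and len(ob)==2:T=f.x
    if nm=="box":
        d=f.x[:2]-T[:2];c,q=np.cos(T[2]),np.sin(T[2]);print("  in tray",c*d[0]+q*d[1],-q*d[0]+c*d[1])
print("bay_end",place(T,[(112.5,0)],65))
E
```

```text
tray [582.7  -1.3] -5.63 [ 0.2 -0.8  0.8 -0.3  0.7  2.4 -0.1  0.9 -0.  -1.5  0.7 -0.8  0.  -0.
 -1.7 -0.3]
tray [ 5.839e+02 -2.000e-01] -5.56 [-0.2 -1.3  0.3 -0.8  0.3  1.9 -0.4  0.4]
tray [582.1  -2.2] -5.74 [ 0.2 -1.1  1.  -0.3 -0.   0.5 -1.6  0.1]
box [504.1   7.5] -3.98 [ 0.3 -0.6  0.2  0.2  0.6  0.1  0.5 -0.2 -0.3 -0.3  0.4 -0.6 -0.4  0.2
 -0.9 -0.1]
  in tray -79.0738138985223 1.0424807258930828
box [503.8   8.4] -3.54 [-0.2 -0.4 -0.3  0.2  0.3  0.1  0.2  0. ]
  in tray -79.501115135361 1.911870970601293
box [504.2   6.8] -4.37 [ 0.2 -0.2  0.8 -0.3 -0.3  0.4 -0.6 -0. ]
  in tray -78.93549743050804 0.3716393593284675
bay_end [[694.66069334 -12.37740047  65.        ]]
```
Box near face at tray x -99 => 13.5 from wall -> range 12..32. OK. Box center at tray x -79, y~1.

Units first: shifts go in cm. So -190 mm is -19, -40 mm is -4.

```bash
python3 steer.py '[{"rot": [0,0,-2],"trans": [-4,-3.9,0],"jaw": 0},{"rot": [0,0,-5],"trans": [-9,-8.7,0],"jaw": 0},{"rot": [0,0,-7],"trans": [-14,-13.5,0],"jaw": 0},{"rot": [0,0,-10],"trans": [-19,-18.4,0],"jaw": 0},{"rot": [0,0,-13],"trans": [-24,-23.2,0],"jaw": 0},{"rot": [0,0,-15],"trans": [-29,-28,0],"jaw": 0},{"rot": [0,0,-17],"trans": [-33,-31.9,0],"jaw": 0},{"rot": [0,0,-18],"trans": [-35,-33.8,0],"jaw": 0}]'; python3 - <<'E'
from bench import r
from scipy.spatial.transform import Rotation as R
from h import *
T=(582.7,-1.3,np.radians(-5.63))
s=r.sense();M=R.from_euler("xyz",s["tcp_rot"],degrees=True)
G=R.from_euler("xyz",[180,0,174.4],degrees=True)
print(s["joint_pos"],s["tcp_rot"],M.inv().apply(place(T,[(-130,1)],172)[0]-s["tool_pos"]),(M.inv()*G).as_rotvec(degrees=True))
E
```

```text
time: 1.1
tool_pos: [429.9, 78.2, 231.1]
tcp_rot: [180.0, 0.0, 171.8]
ft_force: [0.9, -0.2, -0.6]
finger_gap: 0.1
grip_force: 0.0
[ 3.57986593e+00 -1.86912336e+01  1.09749282e+02 -6.31718609e-04
  8.89365989e+01 -7.82080310e+01] [1.79999525e+02 5.36829683e-03 1.71787909e+02] [-32.6943508  -61.7035161   59.12772615] [ 3.53031002e-04  5.37820553e-03 -2.61209133e+00]
```

```bash
python3 steer.py '[{"rot": [0,0,-1],"trans": [-1.6,-3,0],"jaw": 0},{"rot": [0,0,-2.6],"trans": [-3.3,-6.2,0],"jaw": 0},{"rot": [0,0,-2.6],"trans": [-3.3,-6.2,2],"jaw": 0},{"rot": [0,0,-2.6],"trans": [-3.3,-6.2,4.5],"jaw": 0},{"rot": [0,0,-2.6],"trans": [-3.3,-6.2,5.9],"jaw": 0},{"rot": [0,0,-2.6],"trans": [-3.3,-6.2,5.9],"jaw": 0},{"rot": [0,0,-2.6],"trans": [-3.3,-6.2,5.9],"jaw": 0}]'; python3 - <<'E'
from bench import r
import cv2
for n in ("scene","top"):
    p=r.snapshot(n)["pixels"]
    c=p[160:340,290:470] if n=="scene" else p[150:290,330:470]
    cv2.imwrite(f"pics/{n}1.png",cv2.resize(c,(500,500),interpolation=cv2.INTER_CUBIC))
a=cv2.imread("pics/scene1.png")[:, :400];b=cv2.imread("pics/top1.png")[:, :400]
cv2.imwrite("pics/pre.png",cv2.hconcat([a,b]))
E
```

```text
time: 1.98
tool_pos: [454.0, 14.3, 173.2]
tcp_rot: [-180.0, 0.1, 174.4]
ft_force: [0.3, 0.3, -0.1]
finger_gap: 0.1
grip_force: 0.0
```

View pics/pre.png

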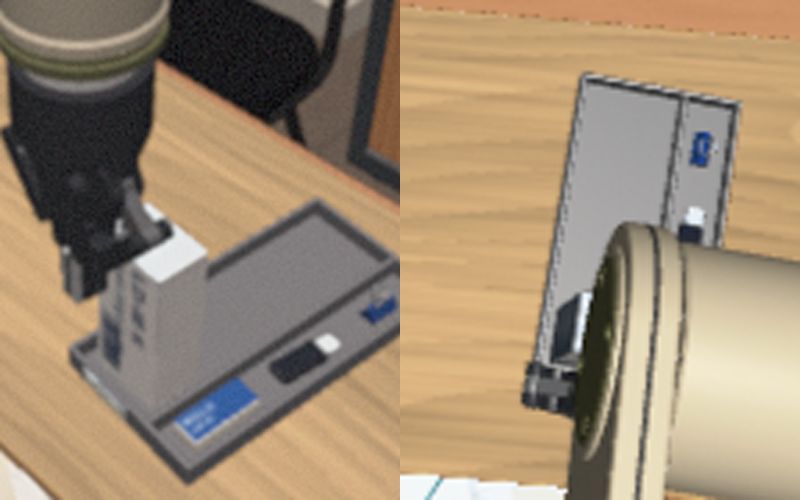

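```bash
python3 - <<'E'
from h import *
print(proj(pickle.load(open("scene.pkl","rb")),np.array([[454,14,173.]])))
E
python3 steer.py '[{"trans": [-0.6,0.2,0],"jaw": 0},{"trans": [-1.2,0.2,0],"jaw": 0},{"trans": [-1.6,0.2,0],"jaw": 0},{"trans": [-2,0.2,0],"jaw": 0},{"trans": [-2.4,0.2,0],"jaw": 0},{"trans": [-2.8,0.2,0],"jaw": 0},{"trans": [-3.2,0.2,0],"jaw": 0},{"trans": [-3.2,0.2,0],"jaw": 0}]'
```

```text
[[319.76730872 264.91173397]]
time: 3.08
tool_pos: [485.8, 13.1, 172.3]
tcp_rot: [-180.0, -0.0, 174.4]
ft_force: [0.7, -0.5, -0.3]
finger_gap: 0.0
grip_force: 0.1
```

```bash
python3 steer.py '[{"trans": [-0.4,0,0],"jaw": 0},{"trans": [-0.8,0,0],"jaw": 0},{"trans": [-1.2,0,0],"jaw": 0},{"trans": [-1.6,0,0],"jaw": 0},{"trans": [-2,0,0],"jaw": 0},{"trans": [-2.4,0,0],"jaw": 0},{"trans": [-2.8,0,0],"jaw": 0},{"trans": [-3.2,0,0],"jaw": 0}]'; python3 - <<'E'
from bench import r
import cv2
p=r.snapshot("scene")["pixels"][160:340,290:470]
cv2.imwrite("pics/tip.png",cv2.resize(p,(540,540),interpolation=cv2.INTER_CUBIC))
E
```

```text
time: 4.08
tool_pos: [517.7, 10.0, 172.3]
tcp_rot: [180.0, -0.0, 174.4]
ft_force: [0.8, -0.4, 0.4]
finger_gap: -0.2
grip_force: 0.0
```

View pics/tip.png

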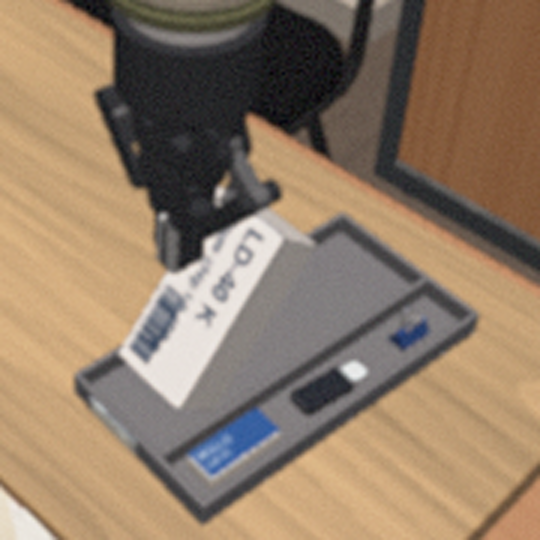

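The carton is past its balance point and falling toward the empty length of the bay. I'll let it settle while I back off.

Scaled: 24 mm is 2.4, 8 mm is 0.8.

```bash
python3 steer.py '[{"jaw": 0},{"trans": [0.8,0,0],"jaw": 0},{"trans": [1.6,0,0],"jaw": 0},{"trans": [2.4,-0.4,0],"jaw": 0},{"trans": [2.6,-0.4,0],"jaw": 0},{"trans": [2.6,-0.4,0],"jaw": 0},{"trans": [2.6,-0.4,0],"jaw": 0},{"trans": [2.6,-0.4,0],"jaw": 0}]'; python3 - <<'E'
from bench import r
import cv2,pickle
s=r.snapshot("scene");pickle.dump(s,open("scene2.pkl","wb"))
cv2.imwrite("pics/flat.png",cv2.resize(s["pixels"][225:340,305:460],None,fx=5,fy=5,interpolation=cv2.INTER_CUBIC))
E
```

```text
time: 5.12
tool_pos: [491.3, 8.5, 172.3]
tcp_rot: [-180.0, -0.0, 174.4]
ft_force: [0.0, -0.1, 0.8]
finger_gap: 0.2
grip_force: 0.0
```

View pics/flat.png

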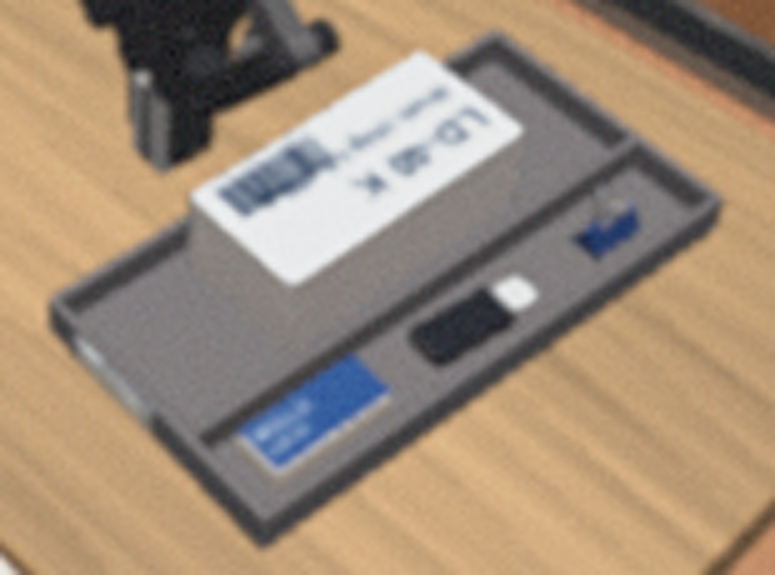

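The carton lies flat. Its top face corners in the crop are at (422,50), (522,130), (293,285) and (192,195), and the small items haven't moved.

```bash
python3 - <<'E'
from h import *
s=pickle.load(open("scene2.pkl","rb"))
o=(np.array([(422,50),(522,130),(293,285),(192,195)])+.5)/5-.5+[305,225]
f=fit([(s,o)],[(60,27.5),(60,-27.5),(-60,-27.5),(-60,27.5)],105)
T=np.array([582.7,-1.3,np.radians(-5.63)]);c,q=np.cos(T[2]),np.sin(T[2])
tr=lambda p:(c*(p[0]-T[0])+q*(p[1]-T[1]),-q*(p[0]-T[0])+c*(p[1]-T[1]))
print(f.x,np.degrees(f.x[2]),f.fun.round(1),tr(f.x),"tcp",tr((491.3,8.5)))
E
```

```text
[ 5.86014286e+02  4.78301357e-01 -8.10402334e-02] -4.643263346346621 [-0.2  0.1  0.8 -0.2 -0.   0.1 -0.4 -0. ] (np.float64(3.1238404736521126), np.float64(2.0948678478199936)) tcp (np.float64(-91.92052093644574), np.float64(0.7860221195663737))
```

Scaled: 90 mm is 9, 80 mm is 8.

```bash
python3 steer.py '[{"trans": [0,0.1,4],"jaw": 0},{"trans": [0,0.1,8],"jaw": 0},{"trans": [0,0.1,9],"jaw": 0},{"trans": [0,0.1,9],"jaw": 0},{"trans": [-0.6,0.1,9],"jaw": 0},{"trans": [-1.2,0.1,9],"jaw": 0},{"trans": [-1.7,0.1,9],"jaw": 0},{"trans": [-2,0.1,9],"jaw": 0}]'; python3 steer.py '[{"trans": [-0.4,0,0],"jaw": 0},{"trans": [-0.8,0,0],"jaw": 0},{"trans": [-1.2,0,0],"jaw": 0},{"trans": [-1.7,0,0],"jaw": 0},{"trans": [-2.2,0,0],"jaw": 0},{"trans": [-2.7,0,0],"jaw": 0},{"trans": [-3.2,0,0],"jaw": 0},{"trans": [-3.6,0,0],"jaw": 0}]'; python3 steer.py '[{"trans": [-0.2,0,0],"jaw": 0},{"trans": [-0.4,0,0],"jaw": 0},{"trans": [-0.6,0,0],"jaw": 0},{"trans": [-0.8,0,0],"jaw": 0},{"trans": [-1,0,0],"jaw": 0},{"trans": [-1.1,0,0],"jaw": 0},{"trans": [-1.1,0,0],"jaw": 0}]'
```

```text
time: 6.18
tool_pos: [511.8, 7.5, 82.7]
tcp_rot: [180.0, 0.0, 174.4]
ft_force: [1.1, 0.6, 1.2]
finger_gap: -0.2
grip_force: 0.0
time: 7.18
tool_pos: [547.3, 4.0, 82.3]
tcp_rot: [180.0, -0.0, 174.4]
ft_force: [-0.4, -0.2, 0.5]
finger_gap: -0.1
grip_force: 0.4
time: 8.05
tool_pos: [558.1, 2.9, 82.3]
tcp_rot: [-180.0, 0.0, 174.4]
ft_force: [-0.1, 0.2, 0.1]
finger_gap: -0.5
grip_force: 0.0
```

```bash
python3 steer.py '[{"trans": [-0.1,0,0],"jaw": 0},{"trans": [-0.2,0,0],"jaw": 0},{"trans": [-0.3,0,0],"jaw": 0},{"trans": [-0.4,0,0],"jaw": 0}]'; python3 steer.py '[{"trans": [-0.05,0,0],"jaw": 0},{"trans": [-0.1,0,0],"jaw": 0}]'; python3 steer.py '[{"trans": [-0.05,0,0],"jaw": 0},{"trans": [-0.1,0,0],"jaw": 0}]'
```

```text
time: 8.55
tool_pos: [561.9, 2.6, 82.3]
tcp_rot: [180.0, -0.0, 174.4]
ft_force: [-0.7, -0.3, 0.5]
finger_gap: -0.4
grip_force: 0.6
time: 8.8
tool_pos: [562.9, 2.5, 82.3]
tcp_rot: [180.0, -0.0, 174.4]
ft_force: [-1.1, 0.2, 0.9]
finger_gap: 0.2
grip_force: 0.6
time: 9.05
tool_pos: [563.9, 2.4, 82.3]
tcp_rot: [180.0, -0.0, 174.4]
ft_force: [-1.1, -0.6, 0.8]
finger_gap: 0.3
grip_force: 0.6
```

```bash
python3 - <<'E'
from bench import r
import cv2,pickle
s=r.snapshot("scene");pickle.dump(s,open("scene3.pkl","wb"))
cv2.imwrite("pics/push.png",cv2.resize(s["pixels"][225:340,305:460],None,fx=5,fy=5,interpolation=cv2.INTER_CUBIC))
E
```

```text
(no output)
```

View pics/push.png

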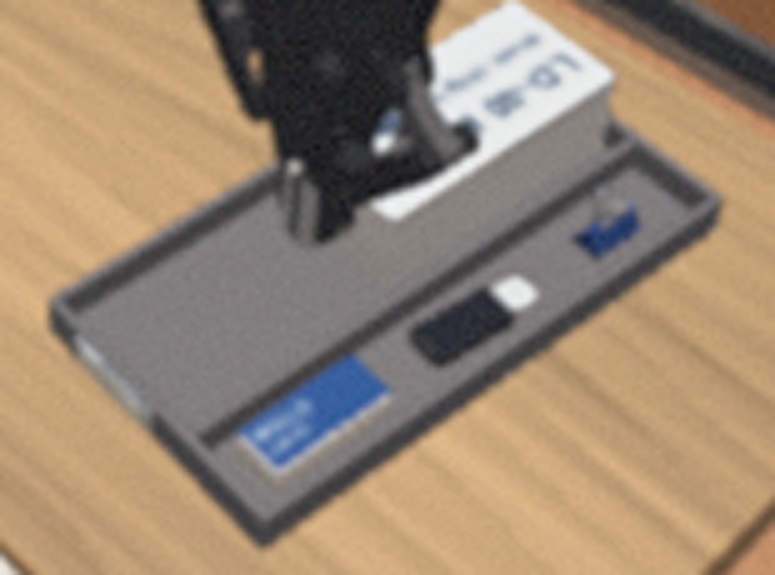

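The carton has moved nearly to the far wall; its leading corners are at about (512,2) and (612,78). No wall force shows yet, so I'll keep creeping.

```bash
for i in 1; do python3 steer.py '[{"trans": [-0.05,0,0],"jaw": 0},{"trans": [-0.1,0,0],"jaw": 0}]' | grep -E 'tool_pos|ft_f'; done;  python3 steer.py '[{"trans": [-0.05,0,0],"jaw": 0},{"trans": [-0.1,0,0],"jaw": 0}]'| grep -E 'tool_pos|ft_f'
```

```text
tool_pos: [564.9, 2.3, 82.3]
ft_force: [-0.8, -0.1, -0.0]
tool_pos: [565.1, 2.3, 82.3]
ft_force: [-7.8, 0.0, 6.5]
```

Scaled: -0.5 mm is -0.05.

```bash
python3 steer.py '[{"trans": [-0.05,0,0],"jaw": 0},{"trans": [-0.05,0,0],"jaw": 0}]' | grep -E 'tool_pos|ft_f'; python3 steer.py '[{"trans": [0.3,0,0],"jaw": 0},{"trans": [1,0,0],"jaw": 0},{"trans": [2.5,0,0],"jaw": 0},{"trans": [3.5,0,-2],"jaw": 0},{"trans": [3.5,0,-7],"jaw": 0},{"trans": [5,0,-12],"jaw": 0},{"trans": [8,0,-15],"jaw": 0},{"trans": [10,0,-15],"jaw": 0}]'; python3 steer.py '[{"trans": [4,2,0],"jaw": 0},{"trans": [4,8,0],"jaw": 0},{"trans": [4,14,0],"jaw": 0},{"trans": [4,20,0],"jaw": 0},{"trans": [4,22,0],"jaw": 0},{"trans": [4,22,0],"jaw": 0}]';python3 - <<'E'
from bench import r
import cv2,pickle
for n,(a,b,c,d) in {"scene":(215,340,305,460),"top":(160,275,350,440)}.items():
    s=r.snapshot(n);pickle.dump(s,open(n+"4.pkl","wb"))
    cv2.imwrite(f"pics/{n}4.png",cv2.resize(s["pixels"][a:b,c:d],None,fx=4.5,fy=4.5,interpolation=cv2.INTER_CUBIC))
a=cv2.imread("pics/scene4.png");b=cv2.imread("pics/top4.png");
E
```

```text
tool_pos: [565.1, 2.3, 82.3]
ft_force: [-9.1, 0.6, 7.8]
time: 10.85
tool_pos: [467.7, 11.9, 235.9]
tcp_rot: [180.0, 0.4, 174.4]
ft_force: [0.0, -0.4, -0.6]
finger_gap: 0.1
grip_force: 0.0
time: 11.6
tool_pos: [448.3, 235.6, 232.0]
tcp_rot: [-180.0, -0.0, 174.5]
ft_force: [0.1, 0.2, 0.6]
finger_gap: -0.0
grip_force: 0.0
```

View pics/scene4.png

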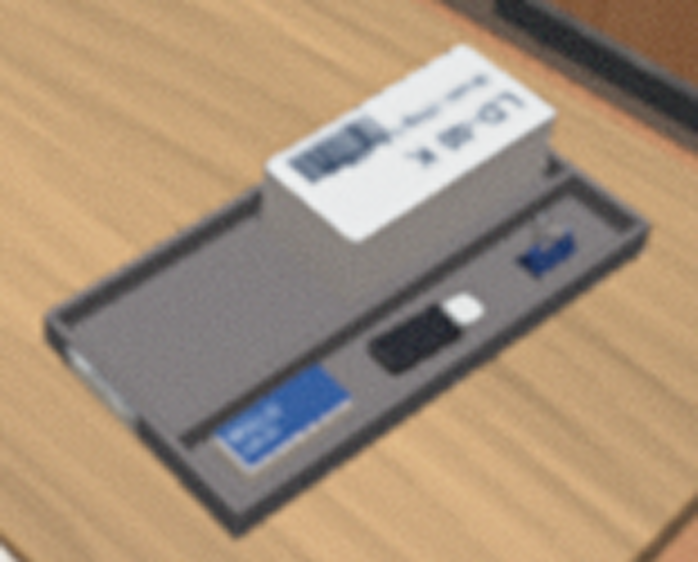

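View pics/top4.png

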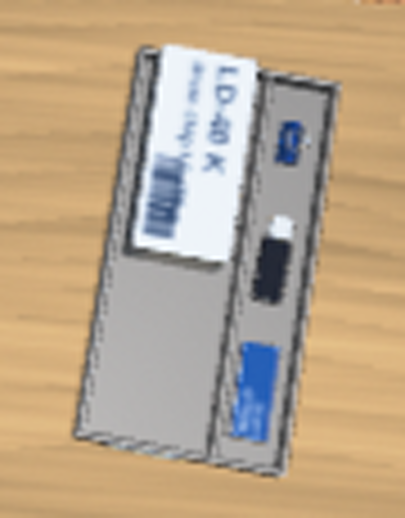

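The carton is flat against the far wall in both views. I'll check its numbers.

```bash
python3 - <<'E'
from h import *
from bench import r
a=pickle.load(open("scene4.pkl","rb"));b=pickle.load(open("top4.pkl","rb"))
f=lambda p,o:(np.array(p)+.5)/4.5-.5+o
ob=[(a,f([(463,44),(556,112),(357,242),(266,168)],[305,215])),(b,f([(163,45),(258,67),(228,263),(133,248)],[350,160]))]
L=[(60,27.5),(60,-27.5),(-60,-27.5),(-60,27.5)]
T=np.array([582.7,-1.3,np.radians(-5.63)]);c,q=np.cos(T[2]),np.sin(T[2])
for o in(ob,ob[:1],ob[1:]):
    x=fit(o,L,105).x;p=x-T;print("front",60+c*p[0]+q*p[1],"y",-q*p[0]+c*p[1],"yaw",np.degrees(p[2]))
print(r.sense()["qd"])
E
```

```text
front 112.63359307804583 y 1.1103952939986224 yaw 0.4185650711795704
front 113.16643967319645 y 0.5827577344881227 yaw 0.553536886870245
front 111.4362209055163 y 2.1328662704459904 yaw 0.06296838102657322
[-1.12981655 -0.54620322  0.29949156  0.16168706  0.00602921  0.06221947]
```

The leading end is flush at 112.6 mm against the wall at 112.5 mm, and the carton is square to the bay to within 0.5°. Handing in.

```bash
python3 steer.py '[{"jaw": 0},{"jaw": 0},{"jaw": 0},{"jaw": 0}]' | head -1; python3 -c "
from bench import r
print(r.hand_in())"
```

```text
time: 12.2
the job is handed in; nothing more can be done
None
```

I tipped the carton over, pushed it along the bay until its former top sat flush against the far end wall, left the narrow-bay items in place and never went near the glue stick, and handed in at 12.2 s with the arm clear.

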